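# Press a label holder home behind the lip of a clog display shelf

## Robot

A 7-joint arm with a two-finger parallel gripper is mounted at the origin on the work surface. World frame = base frame: x ahead of the robot, y to its left, z up, the work surface at z = 0. Lengths are in m, angles in degrees, forces in N, time in s.
With the tool pointing down it reaches from about 0.4 to 0.925 m from the base axis. Payload 5.6 kg.
Tool frame: the origin (TCP) lies at the very end of the fingers, on their centre line; the grasp point (between the pads) lies 19 mm behind it; z points along the fingers, x is the direction in which the jaws open and shut, and the axes are right-handed (so a half turn about z gives the same grasp; the last joint's range is limited). The gripper opens to 85 mm and grips with 20 to 120 N. Pads are 22 mm wide; open, the fingers measure 114 mm over their backs; the gripper's body (76 mm by 85 mm) begins 54 mm behind the grasp point. The pads swing forward as they close: fully open they stand 13 mm farther back than shut.
Start: joints at [-71.047, 26.786, -0.665, 91.828, 0.344, 61.387, -3.226], TCP at [0.237, 0.605, 0.231] pointing down, gripper open.
Joint ranges: [-144.91, 144.91], [-17.63, 115.5], [-89.93, 88.59], [15.96, 139.68], [-74.01, 254.01], [8.47, 105.57], [-167.45, 167.45]. Speed limits (degrees/s): [147.25, 147.25, 180, 180, 180, 180, 180].

## Interface

Orientations are given as [roll, pitch, yaw] about the fixed x, y, z axes, in that order (R = Rz(yaw) Ry(pitch) Rx(roll)).
In Python, from plant import manip gives the robot as it stands. The module is installed in compiled form; this text tells all that it offers.
- The arm moves only by the tool step_arm, never from a script. Its argument "targets" is a list of rows, each a list of 7 numbers: the finger opening in mm, from 0 to 85.4, then the shift along the tool's x, y, z in mm, then the turn, a rotation vector about the tool's x, y, z in degrees. A call has 1 to 5 rows; each row shifts and turns the commanded pose from where the row before left it, along the tool's axes as they then stand; what a row does not reach is not made up. A row lasts 1/10 s, in which the tool goes at most 50 mm and 8.59 degrees, less where a joint would pass 70% of its speed; a pose out of reach is approached as far as the arm can. A call is refused whole if a number of a shift passes 50 or a number of a turn 8.59, either way. A call with a gripper value outside its range is refused whole. The fingers move at their own pace and stop on an object; "grip_force" is the grip in N (left out, the last holds). Time passes only in rows, so rows that do not move let the fingers close. It gives the time, the measured TCP pose, the force and the opening at its end, in the units of the state.
- manip.get_obs(): the state, without advancing time (a new reading comes with each control period).
- manip.snapshot(name): name is "side" or "top" or "wrist"; returns the picture (480x640x3 uint8, red, green, blue); there is no depth.
- manip.camera_model(name): a dict with "fovy" (degrees; the focal length in pixels is half the picture's height over the tangent of half this angle, whatever the lens; pixels are square), "cx", "cy" (the principal point, pixels), "R" (3x3) and "t" (3): a world point X has camera coordinates R X + t; the wrist camera has in their place "hand_eye" (4x4, takes a point from camera to tool coordinates, whose origin is the TCP and whose axes are the tool frame's). Camera axes: x right, y down, z forward; pixel columns grow to the right and rows downward; lengths in m; the calibration is good to about 2 mm. A picture is of the moment at which its call begins: read the wrist's pose just before it. camera_model takes no time and is no camera call.
- manip.finish_job(): hands the job in, once; it reports no verdict.
The state is a dict: "t": time; "joint_pos": joint angles; "dq": joint speeds; "joint_torque": joint torques, N m; "tool_pos": TCP position; "tool_rot": TCP orientation; "wrist_force": force on the tool from outside, world axes, zero at the start; "ft_torque": the same for the moment, N m; "gripper_width": opening from 0.0 (shut) to 1.0 (fully open).
Only numpy, scipy, OpenCV 4.12 (cv2) and the standard library are available. Lean on these libraries where they do the work, as an engineer would, in place of code of your own. Each camera call takes 0.05 s, during which the arm holds its last target.

## Task

Take the yellow label holder out of the wooden block, slip its tongue behind the flared lip of the blue display shelf at the red-marked bay with the sprung strip, and push it straight down against the spring until its shoulders sit on the ledges either side. Finish while still holding it there with the gripper, pressed fully home, because the spring lifts it as soon as you let go. Leave the white holder, the two clogs on the shelf and the wax tin where they are.

Things in the scene. Friction and masses are not known exactly. Their poses are not given: they have to be found in the camera images.
- rack: Fixed display shelf, 360 mm long along its y, 214 mm deep along x (lip to back), blue, white riser; origin on the table under the bay's middle. In mm: channel x -6..6; lip board x -16..-6, top z 55, with a flare leaning forward to x -17, z 64; riser x 6..14, top z 70, an upright guide face behind the channel; behind it a board, top z 50, carrying two clogs, rims z 60.
- bay (a point): Mouth of the bay, the open middle of the channel: centre of a 12 mm (x) by 82 mm (y) opening, 55 mm above the table, axes as the display shelf; red paint on the riser's top marks its length. Left and right of it the channel is filled by pale wood ledges flush with the mouth (same height as the lip board, without its flare).
- seat (a joint): Red sprung strip in the bottom of the bay, 70 x 10 mm, top 34 mm above the table at 0. The value grows as it is pushed down, to 0.010 m at its stop; it springs back. 1.6 N starts it, about 9 N holds it at 0.009 m, its reading when the holder's shoulders sit on the ledges.
- yellow_holder_mid (a point): Centre of the yellow label holder: a rigid upright plate 8 mm thick (its x), 95 high (its z), about 60 g. Upper 65 mm: panel 100 wide (its y), blue-striped card on both faces. Lower 30 mm: tongue 66 wide, so a 17 mm shoulder each side. Fits either way round. Starts tongue down in a slot of the block, lower edge 12 mm above the table; grip it across its thickness near the top.
- yellow_holder_tongue (a point): Middle of the lower edge of the yellow holder's tongue, 47.5 mm below its centre; same axes.
- caddy: Fixed wooden block 140 x 130 x 45 mm, origin under its centre; two slots 11 mm wide and 105 mm long along its y, 33 mm deep, at x = -40 and +40 mm. One holds the yellow and one the white holder.
- white_holder_mid (a point): Centre of the white label holder (same shape, green stripe), in the other slot. Leave it.
- red_clog_mid (a point): Centre of the wooden clog with a red band, 185 mm long along its x, 68 mm wide, 70 mm high, loose on the shelf board. Leave it.
- green_clog_mid (a point): Centre of the wooden clog with a green band, same size, loose at the other end of the shelf board. Leave it.
- wax_tin_mid (a point): Centre of a round dark wax tin, 60 mm across, 45 mm high, loose on the table. Leave it.
There are look-alikes about, which are no part of the job. What is meant by the part that bears yellow_holder_mid is not black or orange, and is the larger of those in its own colour.

How it is judged:
By the outcome, as a careful person would: the job done as asked, in the order asked, and still so for the second after the job is handed in, while the arm keeps its last pose, push and grip.
It also fails if it takes over 48 s, if anything falls off the work surface, if the arm or the gripper's body presses on something with over 40 N, if the wrist force passes 120 N, or if a joint passes its speed limit or range.

## Working session

There is one attempt and no reset: what is moved stays moved. The work goes in short steps, Python scripts to look and compute and a tool call to move; the robot and the scene stay as the last step left them, time stands still between calls to the robot, and variables do not carry over. Pictures are saved under pics/ and viewed, and the job is handed in when it is done.

Besides the shell and the picture viewer there is one more tool, called after "Request:" in YAML: its name, and indented under it one key for each argument. step_arm: Moves the arm, as the interface text tells. Its arguments: {"type":"object","properties":{"targets":{"type":"array","items":{"type":"array","items":{"type":"number"}}},"grip_force":{"type":"number"}},"required":["targets"]}

```bash
mkdir -p pics
python3 - <<'E'
from plant import manip
import cv2
print(manip.get_obs())
for n in("side","top","wrist"):
    im=manip.snapshot(n); cv2.imwrite(f"pics/{n}0.png",im[:,:,::-1]); print(n,manip.camera_model(n))
E
```

```text
{'t': 0.0, 'joint_pos': array([-71.04453636,  26.83409866,  -0.66622479,  91.88227004,
         0.34494134,  61.38757645,  -3.22953271]), 'dq': array([-0.04717014,  0.11364489, -0.08969514, -0.0371129 , -0.01080114,
       -0.09325042,  0.00333366]), 'joint_torque': array([-4.19543148e-04, -5.32386267e+01,  2.14771985e-02, -2.51307392e+01,
        1.14732355e-02,  7.61387986e-03,  1.06935533e-05]), 'tool_pos': array([0.23721868, 0.60455131, 0.23035014]), 'tool_rot': array([1.79992471e+02, 1.01689976e-01, 6.85752111e+01]), 'wrist_force': array([ 0.11361299, -0.11746392, -0.57922907]), 'ft_torque': array([ 0.02976423, -0.00244965,  0.03931064]), 'gripper_width': 1.0003102763258869}
side {'fovy': 45.80152936001887, 'cx': 323.06994145501284, 'cy': 245.89723862103185, 'R': array([[ 0.66538152, -0.74644737, -0.00915141],
       [-0.37550528, -0.32407909, -0.86831361],
       [ 0.64518463,  0.58119624, -0.49593117]]), 't': array([-0.37588929,  0.3008397 ,  0.72027455])}
top {'fovy': 48.163362461557675, 'cx': 317.8391921073725, 'cy': 239.40657221756592, 'R': array([[ 0.00880558, -0.99976889, -0.01961193],
       [-0.99023828, -0.00598992, -0.13925614],
       [ 0.13910648,  0.02064672, -0.99006217]]), 't': array([0.0349005 , 0.58910351, 0.95556088])}
wrist {'fovy': 64.22010703865556, 'cx': 318.16949389782854, 'cy': 234.86491178115568, 'hand_eye': array([[ 9.99999258e-01,  1.20754258e-03, -1.58148297e-04,
        -4.85720787e-05],
       [-1.11420115e-03,  9.59565628e-01,  2.81482797e-01,
        -7.09742352e-02],
       [ 4.91656132e-04, -2.81482412e-01,  9.59566261e-01,
        -1.42096565e-01],
       [ 0.00000000e+00,  0.00000000e+00,  0.00000000e+00,
         1.00000000e+00]])}
```

View pics/side0.png

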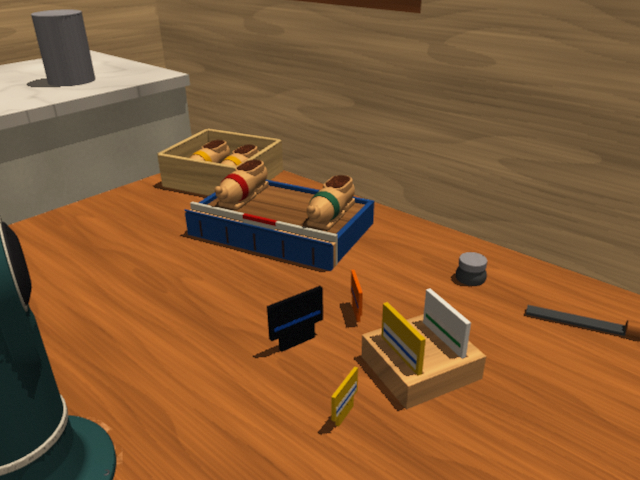

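View pics/top0.png

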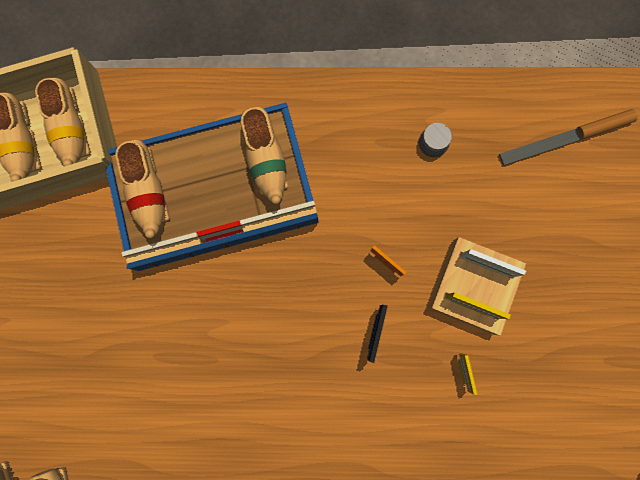

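View pics/wrist0.png

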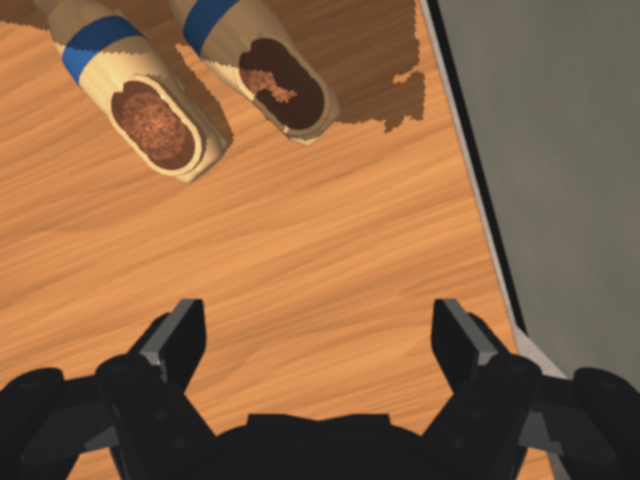

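The side view shows a yellow holder in the block (about 403,337) and a smaller yellow one on the table (345,397). There are also a black one (297,318) and an orange one (356,298). In the top view the block's yellow holder is at (480,305) and the small one at (468,375). The one in the block is the larger yellow and sits in a slot, so it fits. I'll confirm it in a crop and measure.

```bash
cat > h.py <<'E'
import numpy as np,cv2
from plant import manip
from scipy.spatial.transform import Rotation as Ro
def ray(n,uv,obs=None):
    m=manip.camera_model(n); f=240/np.tan(np.radians(m["fovy"]/2))
    d=np.array([(uv[0]-m["cx"])/f,(uv[1]-m["cy"])/f,1])
    if n=="wrist":
        T=np.array(m["hand_eye"]); Rt=Ro.from_euler('xyz',obs["tool_rot"],degrees=True).as_matrix()
        return Rt@T[:3,3]+obs["tool_pos"], Rt@T[:3,:3]@d
    return -m["R"].T@m["t"], m["R"].T@d
def onz(n,uv,z,obs=None):
    c,d=ray(n,uv,obs); return c+d*(z-c[2])/d[2]
def tri(n1,p1,n2,p2,o=None):
    c1,d1=ray(n1,p1,o);c2,d2=ray(n2,p2,o)
    s=np.linalg.lstsq(np.c_[d1,-d2],c2-c1,rcond=None)[0]
    a,b=c1+d1*s[0],c2+d2*s[1]; return (a+b)/2,np.linalg.norm(a-b)
def proj(n,X,obs=None):
    m=manip.camera_model(n); f=240/np.tan(np.radians(m["fovy"]/2))
    if n=="wrist":
        T=np.array(m["hand_eye"]); Rt=Ro.from_euler('xyz',obs["tool_rot"],degrees=True).as_matrix()
        p=T[:3,:3].T@(Rt.T@(np.array(X)-obs["tool_pos"])-T[:3,3])
    else: p=m["R"]@X+m["t"]
    return np.array([f*p[0]/p[2]+m["cx"],f*p[1]/p[2]+m["cy"]])
E
python3 - <<'E'
from h import *
t=cv2.imread("pics/top0.png"); s=cv2.imread("pics/side0.png")
a=cv2.resize(t[225:405,360:540],(540,540),interpolation=cv2.INTER_CUBIC)
b=cv2.resize(t[190:280,110:330],(800,327),interpolation=cv2.INTER_CUBIC)
c=cv2.resize(s[280:430,320:490],(680,600),interpolation=cv2.INTER_CUBIC)
d=cv2.resize(s[150:280,170:390],(800,473),interpolation=cv2.INTER_CUBIC)
for n,i in zip("abcd",(a,b,c,d)): cv2.imwrite(f"pics/c_{n}.png",i)
for nm,im in(("top",t),("side",s)):
    h=cv2.cvtColor(im,cv2.COLOR_BGR2HSV)
    for cn,lo,hi in(("yel",(22,150,90),(34,255,255)),("red",(0,200,90),(4,255,255)),("blue",(105,150,50),(125,255,255))):
        m=cv2.inRange(h,lo,hi); k,_=cv2.findContours(m,cv2.RETR_EXTERNAL,cv2.CHAIN_APPROX_NONE)
        for q in k:
            if cv2.contourArea(q)>25: print(nm,cn,cv2.contourArea(q),cv2.boundingRect(q),cv2.minAreaRect(q))
E
```

```text
top yel 112.0 (464, 354, 13, 41) ((470.321533203125, 373.9228210449219), (41.69596862792969, 3.9284448623657227), 76.50426483154297)
top yel 241.0 (453, 292, 58, 27) ((481.3448181152344, 305.137939453125), (60.908077239990234, 4.828078746795654), 21.801406860351562)
top yel 74.5 (4, 141, 12, 13) ((10.461538314819336, 146.8076934814453), (10.78638744354248, 11.178619384765625), 78.69007110595703)
top yel 72.0 (57, 126, 10, 12) ((61.97647476196289, 131.3941192626953), (10.954989433288574, 8.24335765838623), 77.47119140625)
top red 52.5 (206, 230, 35, 11) ((223.05812072753906, 235.21788024902344), (2.898704767227173, 35.428611755371094), 75.0685806274414)
top red 157.5 (197, 221, 43, 15) ((218.28738403320312, 228.085693359375), (4.634498596191406, 43.67232894897461), 75.17352294921875)
top red 341.5 (127, 193, 36, 19) ((144.96148681640625, 200.41317749023438), (13.024892807006836, 35.20156478881836), 75.52970886230469)
top blue 240.5 (127, 236, 112, 32) ((182.43142700195312, 251.2436981201172), (5.292638778686523, 114.20671081542969), 75.01836395263672)
top blue 47.0 (123, 235, 8, 15) (
[... 1689 characters left out ...]
943115234375)
side blue 34.0 (212, 217, 119, 28) ((271.0328063964844, 230.3606414794922), (121.04728698730469, 1.3742361068725586), 13.240518569946289)
side blue 2476.0 (186, 213, 147, 57) ((258.6851501464844, 241.38352966308594), (154.34298706054688, 23.536096572875977), 12.821343421936035)
side blue 911.0 (338, 198, 35, 63) ((353.4000549316406, 229.70004272460938), (25.491174697875977, 67.9764633178711), 26.56505012512207)
side blue 51.0 (200, 193, 16, 11) ((207.95384216308594, 199.1692352294922), (4.961389064788818, 16.620651245117188), 60.2551155090332)
side blue 131.0 (269, 181, 49, 13) ((292.7884521484375, 187.0576934814453), (49.02903366088867, 3.7262065410614014), 11.309932708740234)
```

View pics/c_a.png

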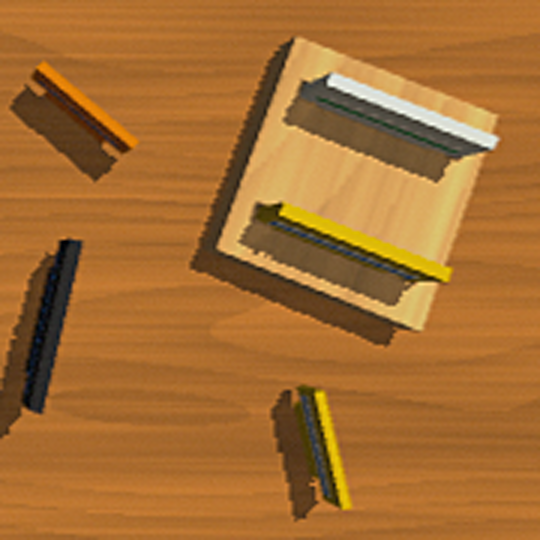

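View pics/c_b.png

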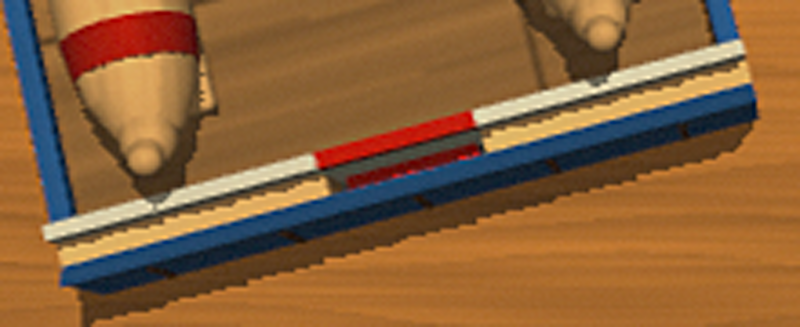

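View pics/c_c.png

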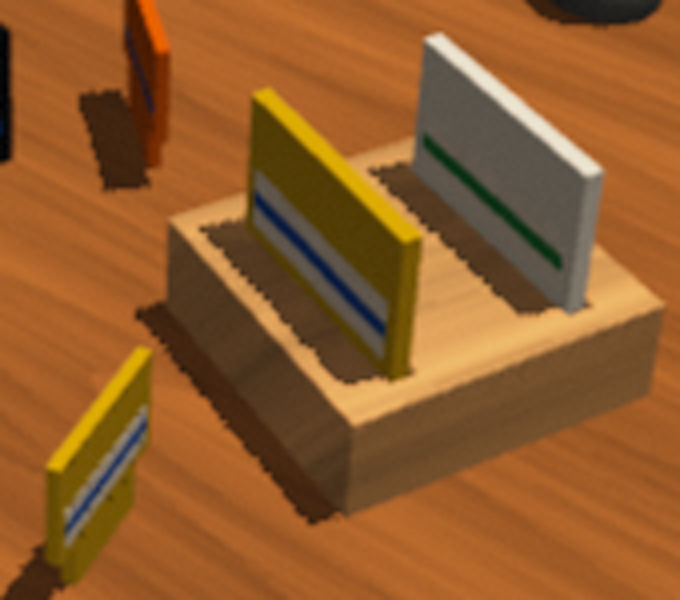

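View pics/c_d.png

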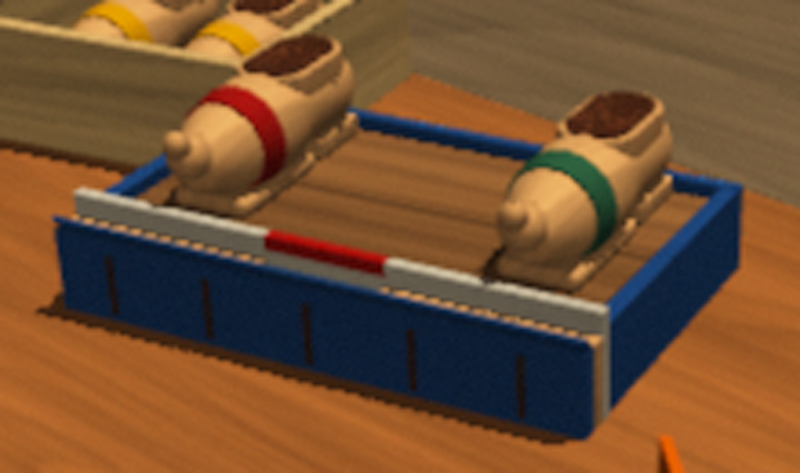

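Run:
```python
from h import *
L=(280/3+360-.33,207.5/3+225-.33);R=(450.5/3+360-.33,275/3+225-.33)
a,b=onz("top",L,.107),onz("top",R,.107)
print("yel top",a,b,np.linalg.norm(a-b),(a+b)/2,"yaw of y-axis dir",np.degrees(np.arctan2(*(a-b)[[1,0]])))
# side: top edge front corners
s=lambda u,v:((u+.5)/4-.5+320,(v+.5)/4-.5+280)
for p in((262,92),(412,238)): print("side",onz("side",s(*p),.107))
# red mark
t=cv2.imread("pics/top0.png");h=cv2.cvtColor(t,cv2.COLOR_BGR2HSV)
q=lambda u,v:((u+.5)/(800/220)-.5+110,(v+.5)/(327/90)-.5+190)
rl,rr=q(317,161),q(475,118)
A,B=onz("top",rl,.07),onz("top",rr,.07); print("red ends",A,B,np.linalg.norm(A-B),(A+B)/2)
wl,wr=q(44,233),q(744,47)
A2,B2=onz("top",wl,.07),onz("top",wr,.07); print("riser ends",A2,B2,np.linalg.norm(A2-B2),(A2+B2)/2)
yd=(A2-B2)[:2];yaw=np.degrees(np.arctan2(yd[1],yd[0]))-90;print("rack yaw",yaw)
y=np.radians(yaw);X=np.array([np.cos(y),np.sin(y)])
print("bay est",((A+B)/2)[:2]-.010*X,((A2+B2)/2)[:2]-.010*X)
sd=lambda u,v:((u+.5)/(800/220)-.5+170,(v+.5)/(473/130)-.5+150)
for p in((266,236),(386,265)): print("side red",onz("side",sd(*p),.07))
lp=[onz("top",q(*p),.064) for p in((64,272),(752,92))]; print("lip flare",lp,np.mean(lp,0))
```

```text
yel top [ 0.48752738 -0.19287509  0.107     ] [ 0.45047516 -0.28736107  0.107     ] 0.10149121972848581 [ 0.46900127 -0.24011808  0.107     ] yaw of y-axis dir 68.58760817696782
side [ 0.49055597 -0.19496467  0.107     ]
side [ 0.45409214 -0.28643151  0.107     ]
red ends [0.59350119 0.25836853 0.07      ] [0.61570473 0.17993535 0.07      ] 0.08151540180339684 [0.60460296 0.21915194 0.07      ]
riser ends [0.55644468 0.39340298 0.07      ] [0.65253232 0.04584367 0.07      ] 0.36059715178866575 [0.6044885  0.21962333 0.07      ]
rack yaw 15.454206022925405
bay est [0.59496453 0.21648726] [0.59485006 0.21695865]
side red [0.59619527 0.25800424 0.07      ]
side red [0.61648498 0.17737883 0.07      ]
lip flare [array([0.53757775, 0.38451092, 0.064     ]), array([0.63075188, 0.0417693 , 0.064     ])] [0.58416481 0.21314011 0.064     ]
```

```bash
cat >> h.py <<'E'
def sim(rows,o=None,p=None,R=None):
    if p is None:
        o=o or manip.get_obs(); p=o["tool_pos"].copy(); R=Ro.from_euler('xyz',o["tool_rot"],degrees=True)
    for r in rows:
        p=p+R.apply(np.array(r[1:4])/1000); R=R*Ro.from_rotvec(np.radians(r[4:7]))
    return p,R
E
python3 - <<'E'
from h import *
for xs in(-8,-10,-6):
    p,R=sim([[50,xs,49,0,0,0,4.5]]*20); print(xs,p,R.as_euler('xyz',degrees=True))
    for k in(5,10,15): print(np.linalg.norm(sim([[50,xs,49,0,0,0,4.5]]*k)[0][:2]))
E
```

```text
-8 [ 0.49205719 -0.25243595  0.23153138] [ 1.79922586e+02 -5.52806723e-03 -2.14229995e+01]
0.6183471186049976
0.5885285930641073
0.5652429187711229
-10 [ 0.45963339 -0.26812906  0.23156476] [ 1.79922586e+02 -5.52806723e-03 -2.14229995e+01]
0.6086781072982547
0.5709850613355385
0.5434672936234327
-6 [ 0.524481   -0.23674284  0.231498  ] [ 1.79922586e+02 -5.52806723e-03 -2.14229995e+01]
0.6280245409357409
0.6061913657331425
0.5875750557009544
```

Request:
step_arm:
  targets:
    - [50, -8, 49, 0, 0, 0, 4.5]
    - [50, -8, 49, 0, 0, 0, 4.5]
    - [50, -8, 49, 0, 0, 0, 4.5]
    - [50, -8, 49, 0, 0, 0, 4.5]
    - [50, -8, 49, 0, 0, 0, 4.5]

```text
t: 0.65
tool_pos: [0.4286, 0.446, 0.231]
tool_rot: [180.0, 0.0, 45.9]
wrist_force: [0.2, 0.3, -0.4]
gripper_width: 0.585
```

Request:
step_arm:
  targets:
    - [50, -8, 49, 0, 0, 0, 4.5]
    - [50, -8, 49, 0, 0, 0, 4.5]
    - [50, -8, 49, 0, 0, 0, 4.5]
    - [50, -8, 49, 0, 0, 0, 4.5]
    - [50, -8, 49, 0, 0, 0, 4.5]

```text
t: 1.15
tool_pos: [0.543, 0.2274, 0.2311]
tool_rot: [180.0, -0.0, 23.4]
wrist_force: [1.4, 0.4, 0.5]
gripper_width: 0.586
```

Request:
step_arm:
  targets:
    - [50, -8, 49, 0, 0, 0, 4.5]
    - [50, -8, 49, 0, 0, 0, 4.5]
    - [50, -8, 49, 0, 0, 0, 4.5]
    - [50, -8, 49, 0, 0, 0, 4.5]
    - [50, -8, 49, 0, 0, 0, 4.5]

```text
t: 1.65
tool_pos: [0.5651, -0.0183, 0.2312]
tool_rot: [180.0, -0.0, 0.9]
wrist_force: [0.7, -0.6, 0.2]
gripper_width: 0.585
```

Request:
step_arm:
  targets:
    - [50, -8, 49, 0, 0, 0, 4.5]
    - [50, -8, 49, 0, 0, 0, 4.5]
    - [50, -8, 49, 0, 0, 0, 4.5]
    - [50, -8, 35, 0, 0, 0, 4.5]
    - [50, 0, 0, 0, 0, 0, 4.5]

```text
t: 2.15
tool_pos: [0.514, -0.2002, 0.2316]
tool_rot: [179.9, -0.0, -22.2]
wrist_force: [0.0, 1.0, -0.2]
gripper_width: 0.585
```

Run:
```python
from h import *
o=manip.get_obs();print(o["t"],o["tool_pos"],o["tool_rot"],o["dq"].round(1),o["gripper_width"])
im=manip.snapshot("wrist");cv2.imwrite("pics/w1.png",im[:,:,::-1])
```

```text
2.15 [ 0.5139788  -0.20015552  0.23164124] [ 1.79872393e+02 -1.53647007e-02 -2.21782453e+01] [-10.2   1.8   5.   -0.5  -5.8   0.7 -43.4] 0.5853298503135378
```

View pics/w1.png

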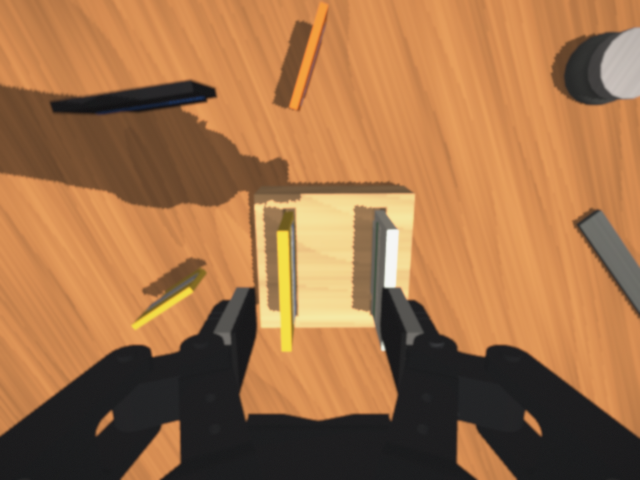

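The wrist view shows the yellow holder's top edge from about (283,222) to (287,350), with the white one at (390,285). The arm was still settling, so I'll measure again at rest.

```bash
cat > m.py <<'E'
from h import *
import sys
def yel(im):
    h=cv2.cvtColor(im,cv2.COLOR_RGB2HSV)
    m=cv2.inRange(h,(22,170,150),(34,255,255)); m[:,:220]=0
    k,_=cv2.findContours(m,cv2.RETR_EXTERNAL,cv2.CHAIN_APPROX_NONE); return max(k,key=cv2.contourArea)
E
python3 - <<'E'
from m import *
o=manip.get_obs();im=manip.snapshot("wrist");cv2.imwrite("pics/w2.png",im[:,:,::-1])
print(o["tool_pos"],o["tool_rot"],o["dq"].round(1))
k=yel(im);r=cv2.minAreaRect(k);print(r)
c=cv2.boxPoints(r);c=c[np.argsort(c[:,1])];a=onz("wrist",c[:2].mean(0),.107,o);b=onz("wrist",c[2:].mean(0),.107,o)
print(a,b,np.linalg.norm(a-b),(a+b)/2,np.degrees(np.arctan2(*(a-b)[[1,0]]))-90)
cv2.imwrite("pics/w2c.png",cv2.resize(im[180:380,220:440,::-1],(660,600),interpolation=cv2.INTER_CUBIC))
E
```

```text
[ 0.51547461 -0.19706743  0.23139549] [ 1.79962764e+02 -1.70090360e-03 -2.21239130e+01] [-2.   0.4 -4.1 -0.6 -0.3  0.1  7.8]
((284.6888427734375, 294.97625732421875), (120.34225463867188, 12.268569946289062), 88.02507019042969)
[ 0.48957229 -0.19398625  0.107     ] [ 0.45252731 -0.28722578  0.107     ] 0.10032916696534468 [ 0.4710498  -0.24060602  0.107     ] -21.66840843582493
```

View pics/w2c.png

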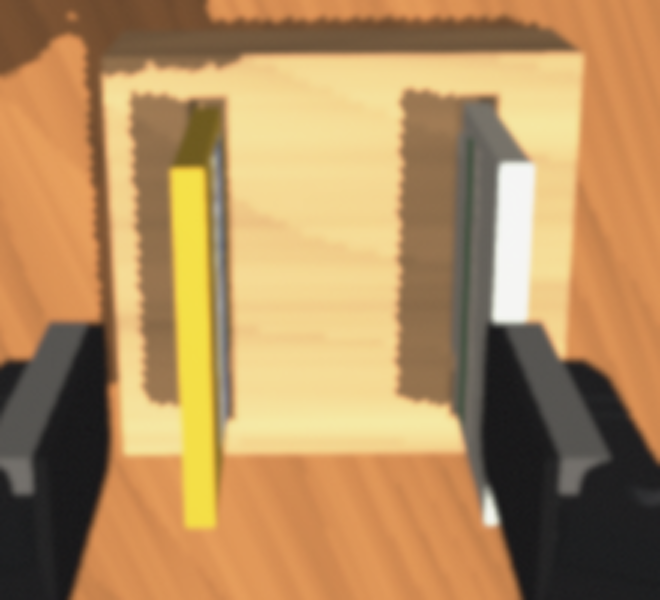

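Run:
```python
from h import *
o=manip.get_obs();print(o["tool_pos"],o["tool_rot"])
R=Ro.from_euler('xyz',o["tool_rot"],degrees=True)
print(R.inv().apply(np.array([.4708,-.2405,.078])-o["tool_pos"])*1000)
```

```text
[ 0.51647011 -0.19491674  0.23119908] [-1.79999866e+02  1.29514617e-02 -2.15880906e+01]
[-25.66034971  59.1895466  153.2047417 ]
```

Request:
step_arm:
  targets:
    - [50, -13, 30, 20, 0, 0, 0]
    - [50, -12.6, 29, 30, 0, 0, 0]
    - [50, 0, 0, 20, 0, 0, 0]
    - [50, 0, 0, 0, 0, 0, 0]
    - [50, 0, 0, 0, 0, 0, 0]

```text
t: 2.75
tool_pos: [0.4727, -0.2384, 0.1615]
tool_rot: [-180.0, 0.0, -21.2]
wrist_force: [0.1, 0.3, 0.6]
gripper_width: 0.588
```

Run:
```python
from h import *
o=manip.get_obs();print(o["tool_pos"],o["tool_rot"],o["dq"].round(1),o["gripper_width"])
R=Ro.from_euler('xyz',o["tool_rot"],degrees=True)
print(R.inv().apply(np.array([.4708,-.2405,.078])-o["tool_pos"])*1000)
im=manip.snapshot("wrist");cv2.imwrite("pics/w3.png",im[:,:,::-1])
```

```text
[ 0.47272598 -0.23836547  0.16148843] [-1.79984960e+02  5.80632408e-03 -2.12381833e+01] [-0.6 -0.9  0.6 -1.2  0.2 -0.  -0.2] 0.5884541403354336
[-1.01348475  2.70915449 83.48782929]
```

View pics/w3.png

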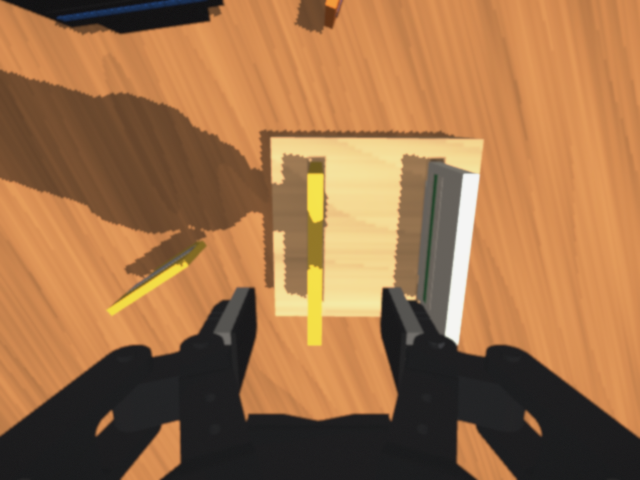

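The yellow top edge is centred between the fingers (columns 308–323, finger centre about 318), and the white holder is clear of the right finger. I'll lower and grip.

Request:
step_arm:
  targets:
    - [50, -1, 2.7, 30, 0, 0, 0.4]
    - [50, 0, 0, 30, 0, 0, 0]
    - [50, 0, 0, 15, 0, 0, 0]
    - [50, 0, 0, 8, 0, 0, 0]
    - [50, 0, 0, 0, 0, 0, 0]

```text
t: 3.3
tool_pos: [0.4702, -0.2413, 0.0782]
tool_rot: [-180.0, 0.0, -21.8]
wrist_force: [0.0, 0.0, 0.2]
gripper_width: 0.584
```

Request:
step_arm:
  targets:
    - [20, 0, 0, 0, 0, 0, 0]
    - [12, 0, 0, 0, 0, 0, 0]
    - [4, 0, 0, 0, 0, 0, 0]
    - [4, 0, 0, 0, 0, 0, 0]
    - [4, 0, 0, 0, 0, 0, 0]
  grip_force: 50

```text
t: 3.8
tool_pos: [0.4703, -0.2417, 0.0793]
tool_rot: [-180.0, -0.1, -21.8]
wrist_force: [-0.6, 1.6, 6.0]
gripper_width: 0.089
```

Run:
```python
from h import *
o=manip.get_obs();print(o["t"],o["tool_pos"],o["tool_rot"],o["wrist_force"],o["gripper_width"])
im=manip.snapshot("wrist");cv2.imwrite("pics/w4.png",im[:,:,::-1])
```

```text
3.8 [ 0.47025972 -0.24169777  0.07930214] [-1.79966617e+02 -6.55286058e-02 -2.18185437e+01] [-0.63718357  1.57695949  5.99496329] 0.08855783081595685
```

View pics/w4.png

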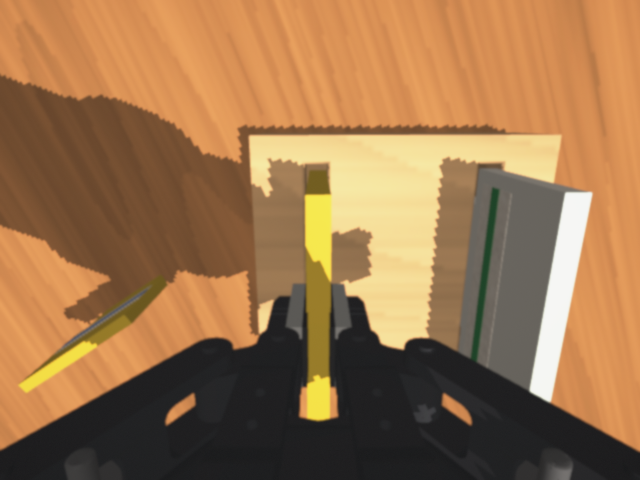

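Gripped at about 7.6 mm opening, which matches the 8 mm plate; the holder is centred between the pads. I'll lift straight up.

Request:
step_arm:
  targets:
    - [4, 0, 0, -10, 0, 0, 0]
    - [4, 0, 0, -20, 0, 0, 0]
    - [4, 0, 0, -40, 0, 0, 0]
    - [4, 0, 0, -45, 0, 0, 0]
    - [4, 0, 0, -35, 0, 0, 0]
  grip_force: 70

```text
t: 4.35
tool_pos: [0.47, -0.2421, 0.2312]
tool_rot: [-180.0, -0.1, -21.9]
wrist_force: [0.4, 0.1, -0.4]
gripper_width: 0.081
```

Run:
```python
from h import *
o=manip.get_obs();print(o["t"],o["tool_pos"],o["tool_rot"],o["wrist_force"],o["gripper_width"])
for n in("wrist","side"):
  im=manip.snapshot(n);cv2.imwrite(f"pics/{n}5.png",im[:,:,::-1])
o=manip.get_obs()
# rows: equal tool turn -3.1 x12
R=Ro.from_euler('xyz',o["tool_rot"],degrees=True);d=np.array([.595,.2165,.230])-o["tool_pos"]
print(o["tool_pos"],d)
for i in range(12): print((R*Ro.from_euler('z',-3.1*i,degrees=True)).inv().apply(d/12*1000).round(1))
```

```text
4.35 [ 0.46998592 -0.24210538  0.23123869] [-1.79999006e+02 -1.27378080e-01 -2.18641740e+01] [ 0.44353396  0.14179373 -0.40968627] 0.08071521984460014
[ 0.4724234  -0.24322426  0.23373377] [ 0.1225766   0.45972426 -0.00373377]
[ -4.8 -39.4   0.3]
[ -2.6 -39.6   0.3]
[ -0.5 -39.6   0.3]
[  1.6 -39.6   0.3]
[  3.8 -39.5   0.3]
[  5.9 -39.2   0.3]
[  8.  -38.8   0.3]
[ 10.1 -38.3   0.3]
[ 12.2 -37.7   0.3]
[ 14.2 -37.    0.3]
[ 16.2 -36.2   0.3]
[ 18.1 -35.3   0.3]
```

View pics/side5.png

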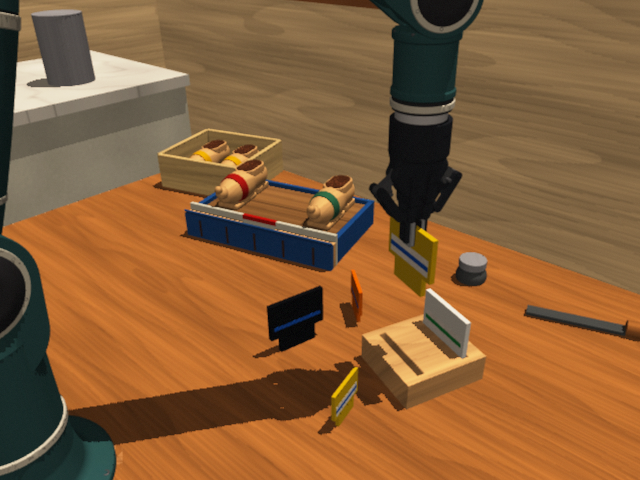

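View pics/wrist5.png

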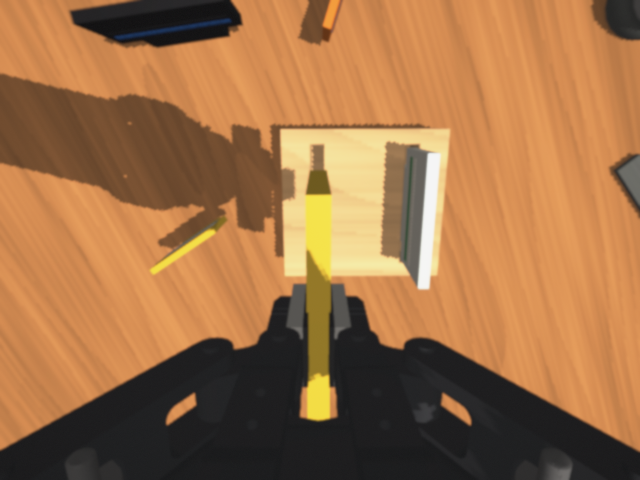

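The holder is out of the slot and sits square in the hand; the white holder hasn't moved. Next I carry it to above the bay.

Request:
step_arm:
  targets:
    - [4, -5, -39, 0, 0, 0, -3.1]
    - [4, -3, -39, 0, 0, 0, -3.1]
    - [4, 0, -39, 0, 0, 0, -3.1]
    - [4, 2, -39, 0, 0, 0, -3.1]
    - [4, 4, -39, 0, 0, 0, -3.1]

```text
t: 4.95
tool_pos: [0.5204, -0.051, 0.2282]
tool_rot: [-180.0, 0.0, -6.2]
wrist_force: [2.0, -0.4, -0.7]
gripper_width: 0.078
```

Request:
step_arm:
  targets:
    - [4, 6, -39, 0, 0, 0, -3.1]
    - [4, 8, -39, 0, 0, 0, -3.1]
    - [4, 10, -38, 0, 0, 0, -3.1]
    - [4, 12, -38, 0, 0, 0, -3.1]
    - [4, 14, -37, 0, 0, 0, -3.1]

```text
t: 5.45
tool_pos: [0.5709, 0.1403, 0.228]
tool_rot: [180.0, 0.0, 9.3]
wrist_force: [0.9, -0.3, -0.9]
gripper_width: 0.081
```

Request:
step_arm:
  targets:
    - [4, 14, -34, 0, 0, 0, -3.1]
    - [4, 10, -20, 0, 0, 0, -3.1]
    - [4, 0, 0, 0, 0, 0, 0]
    - [4, 0, 0, 0, 0, 0, 0]
    - [4, 0, 0, 0, 0, 0, 0]

```text
t: 5.95
tool_pos: [0.5849, 0.1945, 0.2281]
tool_rot: [179.9, 0.0, 15.2]
wrist_force: [0.3, 0.1, -0.5]
gripper_width: 0.078
```

Run:
```python
from h import *
o=manip.get_obs();print(o["t"],o["tool_pos"],o["tool_rot"],o["dq"].round(1),o["wrist_force"],o["gripper_width"])
im=manip.snapshot("wrist");cv2.imwrite(f"pics/wrist6.png",im[:,:,::-1])
o=manip.get_obs()
R=Ro.from_euler('xyz',o["tool_rot"],degrees=True);d=np.array([.595,.2165,.190])-o["tool_pos"]
print(o["tool_pos"],o["tool_rot"],R.inv().apply(d)*1000)
```

```text
5.95 [0.58489589 0.19451953 0.22811474] [1.79949112e+02 4.04791504e-02 1.52330846e+01] [ 0.4 -0.4  0.1 -0.  -0.1 -0.1  0. ] [ 0.25774763  0.0883298  -0.52965253] 0.0783511040256604
[0.58497833 0.19448563 0.22828101] [1.79962461e+02 2.28972037e-02 1.52198762e+01] [ 15.46476288 -18.63637057  38.26263014]
```

View pics/wrist6.png

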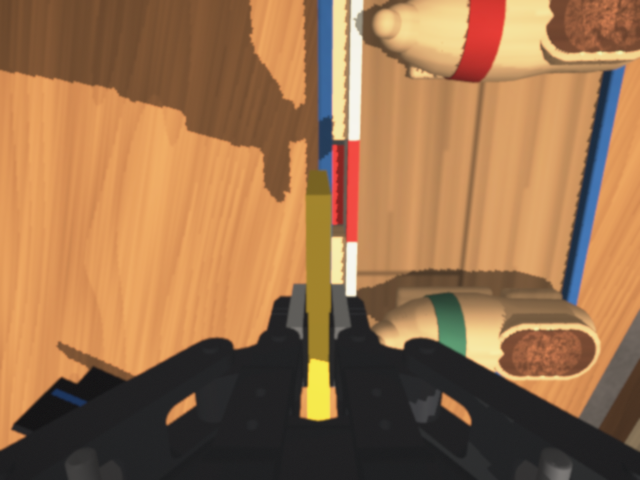

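The wrist view shows the red mark on the riser from (353,141) to (352,241), the sprung strip at (337,185) and the lip at (325,100). I'll measure the bay from here as well.

Run:
```python
from h import *
im=manip.snapshot("wrist");o=manip.get_obs()
h=cv2.cvtColor(im,cv2.COLOR_RGB2HSV)
m=cv2.inRange(h,(0,170,190),(6,255,255))|cv2.inRange(h,(174,170,190),(180,255,255));m[:130]=0;m[250:]=0;m[:,:346]=0;m[:,364:]=0
r=cv2.minAreaRect(cv2.findNonZero(m));print(r)
w=cv2.inRange(h,(0,0,175),(180,60,255));w[:,:340]=0;w[:,370:]=0;w[300:]=0
mm=m|w
L=[];Rr=[]
for v in list(range(50,290,4)):
    c=np.where(mm[v,340:370])[0]
    if len(c)>5: L.append((c[0]+340-.5,v));Rr.append((c[-1]+340.5,v))
for nm,E in(("front",L),("back",Rr)):
    P=np.array([onz("wrist",e,.07,o)[:2] for e in E])
    l=cv2.fitLine(P.astype(np.float32),cv2.DIST_HUBER,0,1e-4,1e-4).ravel()
    print(nm,len(P),"yaw",np.degrees(np.arctan2(l[1],l[0]))%180-90,l[2:])
    y=np.radians(15.4);X=np.array([np.cos(y),np.sin(y)]);print(" X-coord rel bay est",np.median((P-np.array([.595,.2165]))@X)*1000)
c=cv2.boxPoints(r);c=c[np.argsort(c[:,1])]
a,b=onz("wrist",c[:2].mean(0),.07,o),onz("wrist",c[2:].mean(0),.07,o);print(a,b,np.linalg.norm(a-b),(a+b)/2)
cv2.imwrite("pics/w6c.png",cv2.resize(im[60:310,250:400,::-1],(360,600),interpolation=cv2.INTER_CUBIC))
```

```text
((352.1834411621094, 190.9947509765625), (10.9984712600708, 98.1697006225586), 0.9548413157463074)
front 59 yaw 15.602325 [0.5959792  0.24116765]
 X-coord rel bay est 7.501442570357112
back 59 yaw 15.538933 [0.61425173 0.2080776 ]
 X-coord rel bay est 16.28745237009067
[0.59613851 0.25666443 0.07      ] [0.61749847 0.18111348 0.07      ] 0.07851238387523633 [0.60681849 0.21888896 0.07      ]
```

View pics/w6c.png

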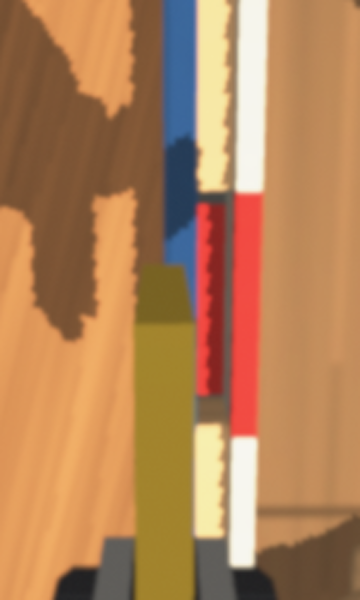

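Run:
```python
from h import *
o=manip.get_obs();R=Ro.from_euler('xyz',o["tool_rot"],degrees=True);d=np.array([.597,.2155,.150])-o["tool_pos"]
print(o["tool_pos"],o["tool_rot"],R.inv().apply(d)*1000)
```

```text
[0.58506594 0.19467435 0.22839609] [1.79975310e+02 5.73187549e-03 1.52321332e+01] [ 16.99417661 -16.99236887  78.38707688]
```

Request:
step_arm:
  targets:
    - [4, 10, -10, 0, 0, 0, -0.3]
    - [4, 7, -7, 30, 0, 0, 0]
    - [4, 0, 0, 30, 0, 0, 0]
    - [4, 0, 0, 18, 0, 0, 0]
    - [4, 0, 0, 0, 0, 0, 0]

```text
t: 6.55
tool_pos: [0.5954, 0.2172, 0.1473]
tool_rot: [180.0, 0.3, 15.7]
wrist_force: [-0.3, 0.1, -0.9]
gripper_width: 0.083
```

```bash
cat > look.py <<'E'
import sys
from h import *
n=sys.argv[1]
for c in("wrist","side","top"):
  im=manip.snapshot(c);cv2.imwrite(f"pics/{c}{n}.png",im[:,:,::-1])
  if c=="side": cv2.imwrite(f"pics/sidec{n}.png",cv2.resize(im[100:300,150:400,::-1],(750,600),interpolation=cv2.INTER_CUBIC))
o=manip.get_obs();print(o["t"],o["tool_pos"].round(4),o["tool_rot"].round(2),o["wrist_force"].round(1),o["gripper_width"])
R=Ro.from_euler('xyz',o["tool_rot"],degrees=True);d=np.array([.597,.2155,.0923])-o["tool_pos"]
print(R.inv().apply(d)*1000)
E
python3 look.py 7
```

```text
6.7 [0.5979 0.2177 0.1514] [-1.7999e+02 -1.2000e-01  1.5670e+01] [ 0.8 -0.1 -0.9] 0.0832431515344224
[-1.60398232  1.82955171 59.14505065]
```

View pics/wrist7.png

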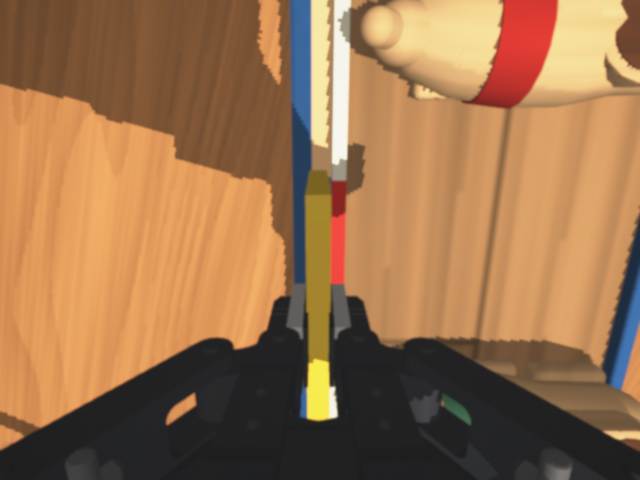

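View pics/sidec7.png

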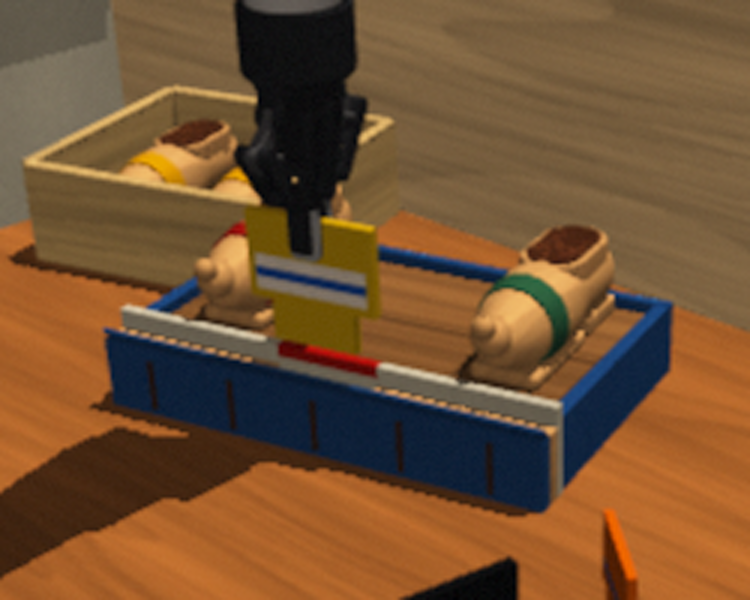

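```bash
cat > rel.py <<'E'
from h import *
o=manip.get_obs();im=manip.snapshot("wrist");o2=manip.get_obs()
print(o["tool_pos"].round(4),o2["tool_pos"].round(4),o["tool_rot"].round(2),o["dq"].round(1))
h=cv2.cvtColor(im,cv2.COLOR_RGB2HSV)
w=cv2.inRange(h,(0,0,120),(180,50,255))
red=cv2.inRange(h,(0,170,90),(6,255,255));
R=Ro.from_euler('xyz',o["tool_rot"],degrees=True)
mm=w|red;mm[:,:326]=0;mm[:,362:]=0
L=[]
for v in range(60,280,4):
    c=np.where(mm[v])[0]
    if len(c)>5:
        T=[R.inv().apply(onz("wrist",(e,v),.07,o)-o["tool_pos"])*1000 for e in(c[0]-.5,c[-1]+.5)]
        L.append((v,c[0],c[-1],T[0][0],T[1][0],T[0][1]))
L=np.array(L);
for r in L[::6]: print(r.round(1))
p=np.polyfit(L[:,5],(L[:,3]+L[:,4])/2,1);print("riser mid tool-x fit: slope deg",np.degrees(np.arctan(p[0])),"at y=0",p[1],"median width",np.median(L[:,4]-L[:,3]))
c=np.where(red[:,338])[0];print("red rows",c.min() if len(c) else None)
cv2.imwrite("pics/relc.png",cv2.resize(im[60:310,250:400,::-1],(360,600),interpolation=cv2.INTER_CUBIC))
E
python3 rel.py
```

```text
[0.5979 0.2177 0.1514] [0.5981 0.2177 0.1518] [-1.7999e+02 -1.2000e-01  1.5670e+01] [ 0.1 -0.9  0.2 -0.1  0.1 -0.2  0.1]
[  60.   327.   341.     4.8   12.8 -103.4]
[ 84.  327.  341.    4.9  13.1 -91.3]
[108.  327.  341.    5.   13.3 -78.9]
[132.  326.  340.    4.5  13.  -66. ]
[156.  326.  340.    4.6  13.2 -52.7]
[184.  330.  339.    7.   12.9 -36.6]
[208.  333.  338.    9.   12.5 -22.2]
[232.  332.  338.    8.5  12.8  -7.3]
[256.  331.  338.    8.1  13.    8.1]
riser mid tool-x fit: slope deg 1.1255793908971885 at y=0 10.523836646130247 median width 7.222630380644168
red rows 181
```

View pics/relc.png

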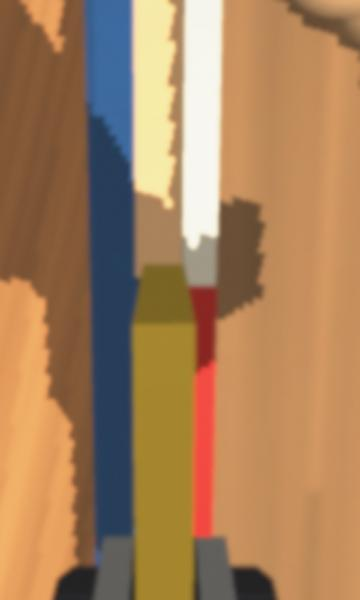

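The riser lies at tool x of about 4.8–13.0 mm (ideal 6–14) and is parallel to the hand, so I shift −1.1 mm in x and +2.5 mm in y and enter the mouth.

Request:
step_arm:
  targets:
    - [4, -1.1, 2.5, 0, 0, 0, 0]
    - [4, 0, 0, 8, 0, 0, 0]
    - [4, 0, 0, 8, 0, 0, 0]
    - [4, 0, 0, 4, 0, 0, 0]
    - [4, 0, 0, 0, 0, 0, 0]

```text
t: 7.25
tool_pos: [0.5958, 0.2144, 0.1291]
tool_rot: [180.0, 0.1, 15.7]
wrist_force: [0.1, -0.4, -0.4]
gripper_width: 0.082
```

```bash
python3 rel.py; python3 look.py 8
```

```text
[0.5958 0.2144 0.1291] [0.5962 0.2145 0.1296] [1.7998e+02 1.1000e-01 1.5680e+01] [ 0.  -0.7  0.3 -0.6  0.1  0.5 -0. ]
[  60.   335.   350.     8.2   15.9 -100.2]
[ 84.  334.  350.    7.9  16.2 -89.3]
[108.  334.  349.    8.   16.  -78.1]
[132.  334.  349.    8.1  16.3 -66.5]
[156.  333.  348.    7.8  16.1 -54.6]
[184.  333.  348.    7.9  16.4 -40. ]
[208.  333.  347.    8.1  16.2 -27.1]
[232.  332.  346.    7.7  15.9 -13.7]
[2.56e+02 3.32e+02 3.46e+02 7.90e+00 1.62e+01 2.00e-01]
riser mid tool-x fit: slope deg -0.10764966380384809 at y=0 11.930456541126235 median width 8.251206143858656
red rows 182
7.45 [0.5967 0.2146 0.1305] [-1.800e+02 -2.000e-02  1.568e+01] [ 0.2 -0.1 -0.4] 0.0808588714250165
[ 0.49510454 -0.80392666 38.17855846]
```

View pics/relc.png

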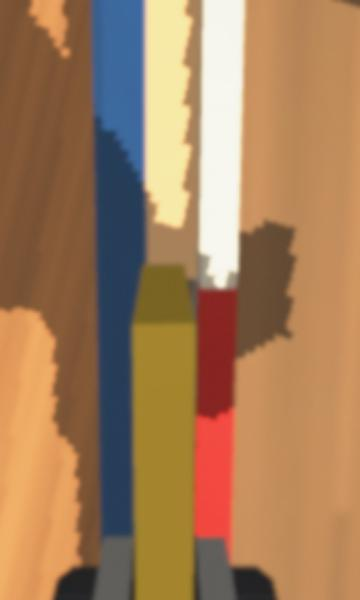

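View pics/sidec8.png

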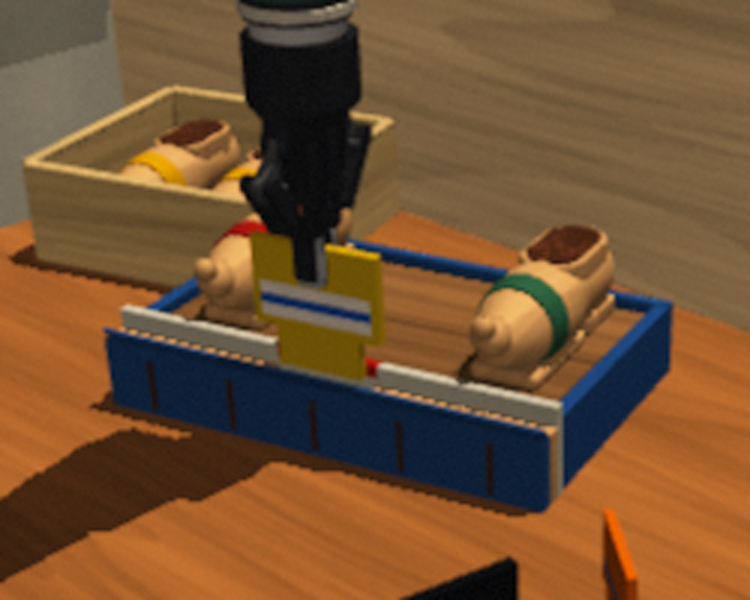

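Request:
step_arm:
  targets:
    - [4, 1.0, 0, 0, 0, 0, 0]
    - [4, 0, 0, 0, 0, 0, 0]
    - [4, 0, 0, 0, 0, 0, 0]

```text
t: 7.75
tool_pos: [0.5976, 0.2149, 0.1304]
tool_rot: [-180.0, -0.0, 15.7]
wrist_force: [-0.5, 0.3, 0.5]
gripper_width: 0.079
```

```bash
python3 rel.py
```

```text
[0.5976 0.2149 0.1304] [0.5975 0.2149 0.1304] [-1.800e+02 -2.000e-02  1.568e+01] [-0.  -0.   0.   0.1  0.   0.   0. ]
[  60.   330.   346.     5.8   14.1 -100.3]
[ 84.  330.  346.    5.9  14.3 -89.4]
[108.  330.  345.    6.   14.1 -78.2]
[132.  330.  345.    6.2  14.3 -66.5]
[156.  329.  344.    5.7  14.1 -54.4]
[184.  330.  343.    6.4  13.8 -39.8]
[208.  333.  343.    8.2  14.1 -26.8]
[232.  332.  342.    7.8  13.8 -13.3]
[256.  331.  342.    7.4  14.1   0.7]
riser mid tool-x fit: slope deg 0.5115115416253261 at y=0 10.854321347024857 median width 7.886490955061497
red rows 181
```

View pics/relc.png

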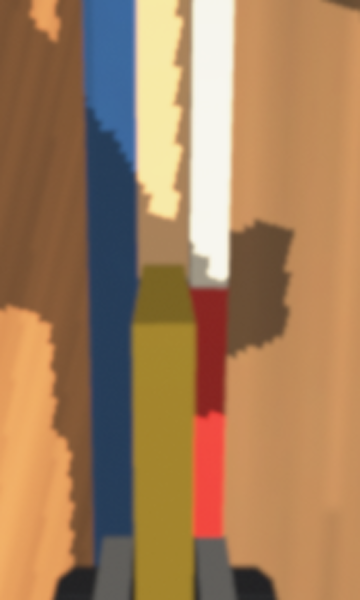

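The riser is now at 6.0–14.1 mm in the tool frame, which is the ideal position, and the arm is still. I'll lower slowly while watching the force.

Request:
step_arm:
  targets:
    - [4, 0, 0, 4, 0, 0, 0]
    - [4, 0, 0, 4, 0, 0, 0]
    - [4, 0, 0, 4, 0, 0, 0]
    - [4, 0, 0, 0, 0, 0, 0]
    - [4, 0, 0, 0, 0, 0, 0]

```text
t: 8.3
tool_pos: [0.5974, 0.2147, 0.118]
tool_rot: [180.0, 0.0, 15.7]
wrist_force: [-0.2, 0.4, 0.0]
gripper_width: 0.079
```

Request:
step_arm:
  targets:
    - [4, 0, 0, 3, 0, 0, 0]
    - [4, 0, 0, 3, 0, 0, 0]
    - [4, 0, 0, 3, 0, 0, 0]
    - [4, 0, 0, 0, 0, 0, 0]
    - [4, 0, 0, 0, 0, 0, 0]

```text
t: 8.8
tool_pos: [0.5974, 0.2148, 0.1092]
tool_rot: [180.0, 0.0, 15.7]
wrist_force: [-0.2, 0.1, -0.7]
gripper_width: 0.075
```

```bash
python3 look.py 9
```

```text
8.95 [0.5976 0.2148 0.1094] [-1.800e+02 -2.000e-02  1.568e+01] [ 0.2  0.2 -0.7] 0.08541652374592619
[-0.37879311 -0.79556003 17.13832681]
```

View pics/wrist9.png

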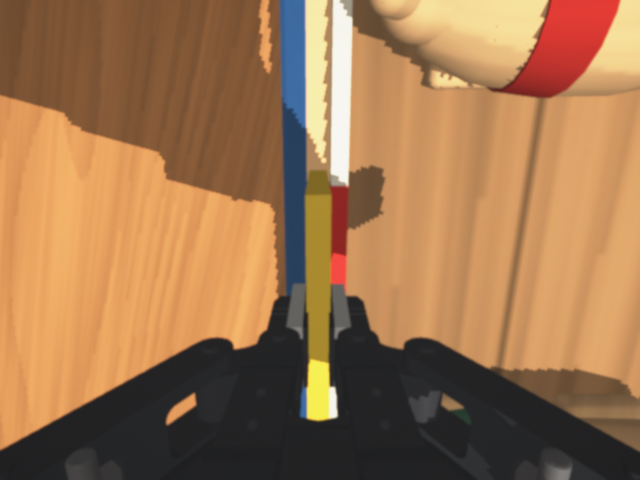

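View pics/sidec9.png

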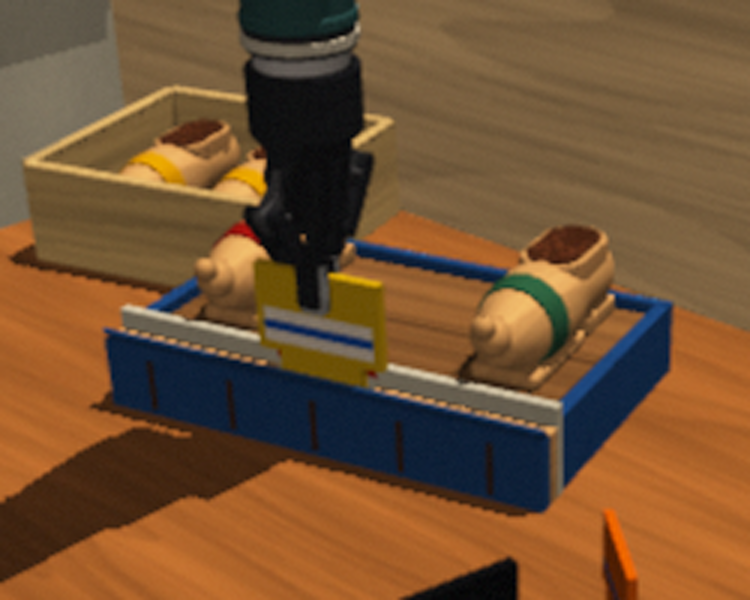

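The tongue is behind the lip with its edge at about z 42, and no contact force yet. I'll continue onto the spring.

Request:
step_arm:
  targets:
    - [4, 0, 0, 3, 0, 0, 0]
    - [4, 0, 0, 3, 0, 0, 0]
    - [4, 0, 0, 3, 0, 0, 0]
    - [4, 0, 0, 2, 0, 0, 0]
    - [4, 0, 0, 0, 0, 0, 0]
  grip_force: 90

```text
t: 9.45
tool_pos: [0.5975, 0.2149, 0.0984]
tool_rot: [-180.0, 0.0, 15.7]
wrist_force: [-0.7, 0.1, 3.7]
gripper_width: 0.079
```

Request:
step_arm:
  targets:
    - [4, 0, 0, 2, 0, 0, 0]
    - [4, 0, 0, 2, 0, 0, 0]
    - [4, 0, 0, 1, 0, 0, 0]
    - [4, 0, 0, 0, 0, 0, 0]
    - [4, 0, 0, 0, 0, 0, 0]

```text
t: 9.95
tool_pos: [0.5976, 0.2148, 0.0939]
tool_rot: [-180.0, -0.0, 15.7]
wrist_force: [-1.3, -0.2, 7.0]
gripper_width: 0.078
```

Request:
step_arm:
  targets:
    - [4, 0, 0, 1, 0, 0, 0]
    - [4, 0, 0, 0, 0, 0, 0]
    - [4, 0, 0, 0, 0, 0, 0]

```text
t: 10.25
tool_pos: [0.5976, 0.2149, 0.093]
tool_rot: [-180.0, -0.0, 15.7]
wrist_force: [-1.6, -0.7, 6.6]
gripper_width: 0.073
```

Request:
step_arm:
  targets:
    - [4, 0, 0, 1, 0, 0, 0]
    - [4, 0, 0, 0, 0, 0, 0]
    - [4, 0, 0, 0, 0, 0, 0]

```text
t: 10.55
tool_pos: [0.5977, 0.2149, 0.0924]
tool_rot: [-180.0, -0.0, 15.7]
wrist_force: [-2.4, -1.1, 9.9]
gripper_width: 0.08
```

Request:
step_arm:
  targets:
    - [4, 0, 0, 1, 0, 0, 0]
    - [4, 0, 0, 0, 0, 0, 0]
    - [4, 0, 0, 0, 0, 0, 0]

```text
t: 10.85
tool_pos: [0.5978, 0.2149, 0.0924]
tool_rot: [-180.0, -0.0, 15.7]
wrist_force: [-5.5, -2.0, 16.0]
gripper_width: 0.077
```

The TCP has stopped at 0.0924 m, against a predicted 0.0923, and the force has jumped from 9.9 to 16 N. The shoulders look seated, so I'll check it in the pictures.

```bash
python3 look.py 10
python3 - <<'E'
import cv2
s=cv2.imread("pics/side10.png");cv2.imwrite("pics/s10z.png",cv2.resize(s[170:250,190:310],(800,533),interpolation=cv2.INTER_CUBIC))
s=cv2.imread("pics/top10.png");cv2.imwrite("pics/t10z.png",cv2.resize(s[90:280,100:340],(760,600),interpolation=cv2.INTER_CUBIC))
E
```

```text
11.0 [0.5978 0.2149 0.0924] [-1.7996e+02 -5.0000e-02  1.5680e+01] [-4.7 -2.2 15.8] 0.07836275114208022
[-0.61084406 -0.77583837  0.10382928]
```

View pics/s10z.png

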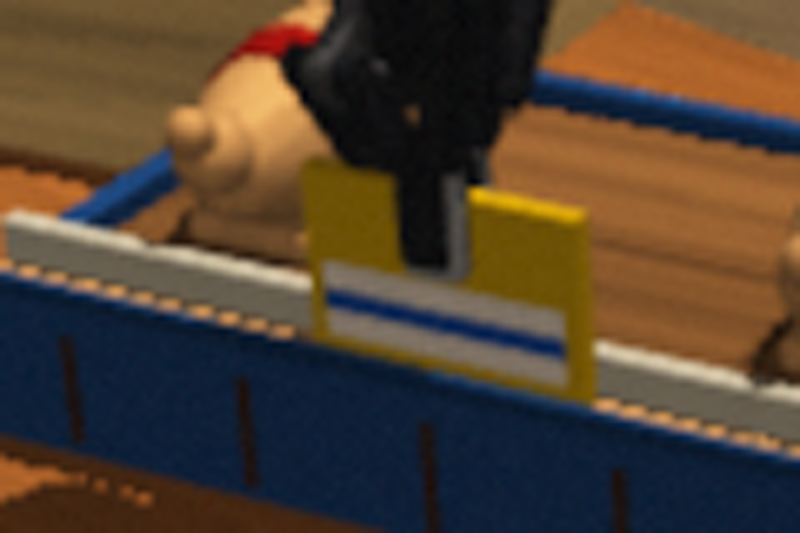

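View pics/wrist10.png

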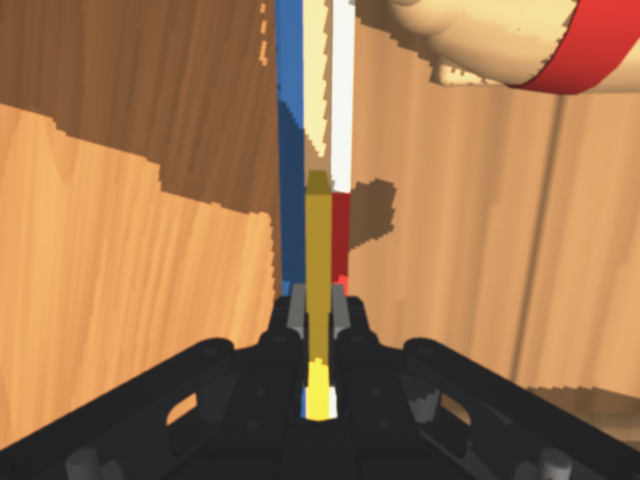

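View pics/t10z.png

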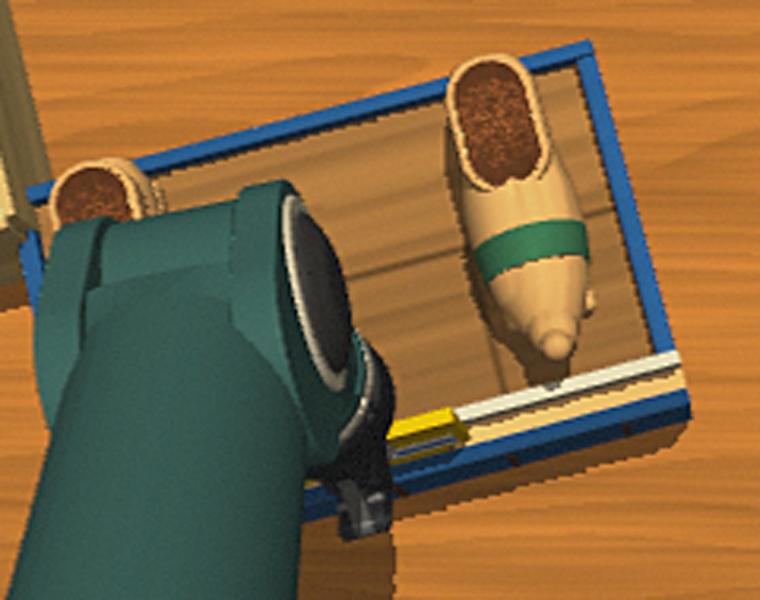

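The side crop shows the panel's lower edge running parallel to the lip, with the right shoulder on the pale ledge. The wrist view shows the holder unmoved in the pads (trapezoid still at rows 170–194). I'll press slightly more for margin and confirm it's at a hard stop.

Request:
step_arm:
  targets:
    - [4, -0.5, 0, 0.6, 0, 0, 0]
    - [4, 0, 0, 0, 0, 0, 0]
    - [4, 0, 0, 0, 0, 0, 0]
    - [4, 0, 0, 0, 0, 0, 0]
    - [4, 0, 0, 0, 0, 0, 0]

```text
t: 11.5
tool_pos: [0.5978, 0.215, 0.0924]
tool_rot: [-179.9, -0.1, 15.7]
wrist_force: [-4.7, -2.1, 18.6]
gripper_width: 0.076
```

```bash
python3 look.py 11
python3 - <<'E'
from h import *
im=cv2.imread("pics/wrist11.png");a=cv2.imread("pics/wrist9.png")
cv2.imwrite("pics/cmp.png",np.hstack([a[150:450,220:420],im[150:450,220:420]]))
print(proj("side",[.597,.217,.055]))
E
```

```text
11.65 [0.5977 0.2149 0.0923] [-1.7995e+02 -1.0000e-01  1.5680e+01] [-5.6 -1.7 18.3] 0.07836775358956476
[-0.54960093 -0.7715389   0.0400003 ]
[256.48611577 226.35720424]
```

View pics/cmp.png

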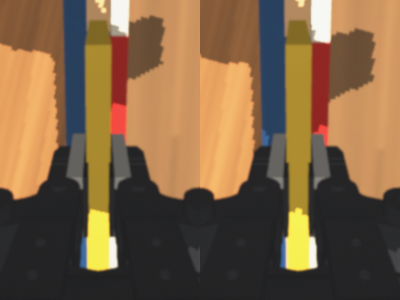

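View pics/side11.png

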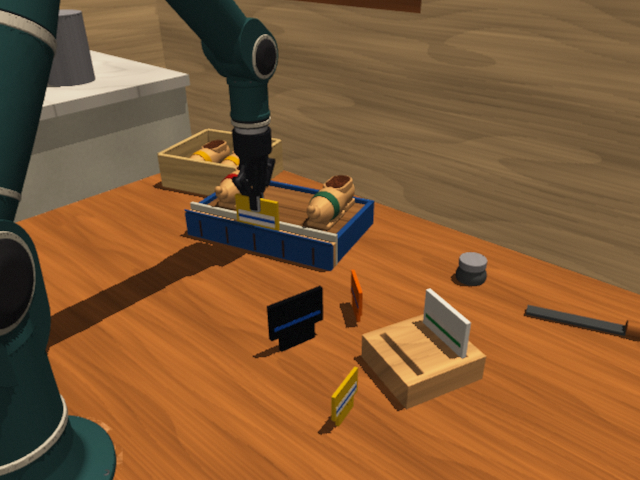

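At a hard stop: z stays at 0.0923–0.0924 m at about 18 N, with no slip in the pads. The white holder, clogs and tin are where they were. Handing in.

```bash
python3 -c "
from plant import manip
print(manip.finish_job())"
```

```text
the job is handed in; nothing more can be done
None
```

I took the larger yellow holder out of the block and slid its tongue behind the lip at the red-marked bay. I then pressed it down on the spring until the shoulders stopped on the ledges, and handed the job in at about 11.7 s while still gripping and pressing it.

- **Seating:** the tool stopped at z = 92.3–92.4 mm against a predicted 92.3 mm. Pushing further only raised the vertical force, from 9.9 to 18 N, with no further travel. The spring itself accounts for about 9 N of that.
- **Grip:** the wrist views from before and after pressing look the same, so there is no sign of the holder slipping in the pads.
- **Surroundings:** in the last side view, the white holder, green clog and wax tin look unmoved. The arm partly hides the red clog, but what shows of it looks in place.
- **Disagreements:** the fixed top camera and the wrist camera differed by about 2 mm on the bay's position. I used the wrist camera, and the tongue went in without contact. About 5 N of sideways force remained at the end, probably the plate resting on the riser. I saw the right shoulder on its ledge, but judged the left one only from the level lower edge and the hard stop.

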